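Thread the spindle shaft through the polishing unit

ROBOT

A 6-joint arm with a two-finger parallel gripper is mounted at the origin on a cart in front of the work surface, level with it; the furniture and walls round the work are solid. World frame = base frame: x ahead of the robot, y to its left, z up, the work surface at z = 0. Lengths are in m, angles in rad, forces in N, time in s.
With the tool pointing down it reaches from about 0.425 to 0.95 m from the base axis. Payload 3.5 kg.
Tool frame: the origin (TCP) lies midway between the tips of the shut fingers; the grasp point (between the pads) lies 19 mm behind it (ctrl.hold_point_z is the distance from the TCP to the grasp point, in m); z points along the fingers, y is the line along which they close (so a half turn about z gives the same grasp; the last joint's range is limited). The gripper opens to 85 mm and grips with 20 to 120 N. Pads are 22 mm wide; open, the fingers measure 114 mm over their backs; the gripper's body (76 mm by 85 mm) begins 54 mm behind the grasp point. The pads swing forward as they close: fully open they stand 13 mm farther back than shut.
Start: joints at [-1.255, 0.286, 1.577, -0, 1.279, -0.15], TCP at [0.303, -0.603, 0.231] pointing down, gripper open.
Joint ranges: [-2.77, 2.77], [-0.9, 2.22], [0.21, 2.48], [-1.53, 4.67], [0.24, 2.81], [-2.84, 2.84]. Speed limits (rad/s): [2.79, 2.79, 3.14, 3.14, 3.14, 3.14].

INTERFACE

Orientations are given as a unit quaternion [x, y, z, w].
In Python, from plant import readout, cams, sign_off, ctrl gives the robot as it stands. The module is installed in compiled form; this text tells all that it offers.
- The arm moves only by the tool step_arm, never from a script. Its argument "increments" is a list of rows, each a list of 2 entries, a list of its own where there are three numbers: the shift along the world's x, y, z in mm, then the turn, a rotation vector about the world's x, y, z in rad. In form: [[[x, y, z], [rx, ry, rz]], ...]. A call has 1 to 8 rows; each row shifts and turns the commanded pose from where the row before left it; what a row does not reach is not made up. A row lasts 1/12 s, in which the tool goes at most 41.7 mm and 7.16 degrees, less where a joint would pass 70% of its speed; a pose out of reach is approached as far as the arm can. A call is refused whole if a number of a shift passes 41.7 or a number of a turn 0.125, either way. A call with a gripper value outside its range is refused whole. "fingers" is the opening, from -1 (shut) to 1 (fully open), set as the call begins (left out, the last holds). The fingers move at their own pace and stop on an object; "grip_force" is the grip in N (left out, the last holds). Time passes only in rows, so rows that do not move let the fingers close. It gives the time, the measured TCP pose, the force, the opening and the grip force at its end, in the units of the state.
- readout.get_state(): the state, without advancing time (a new reading comes with each control period).
- cams.read_camera(name): name is "scene" or "top"; returns the picture (400x640x3 uint8, red, green, blue); there is no depth.
- cams.get_calibration(name): a dict with "fx", "fy", "cx", "cy" (pixels), "distortion" ([k1, k2, p1, p2, k3] as OpenCV has them; the pictures are not rectified), "eye" and "rotation" of the camera in the world. Camera axes: x right, y up, looking along -z (the intrinsics and any distortion apply to the point x, -y, -z); pixel columns grow to the right and rows downward; lengths in m; the calibration is good to about 2 mm. A picture is of the moment at which its call begins. get_calibration takes no time and is no camera call.
- sign_off(): hands the job in; it is judged then, once.
The state is a dict: "time": time; "qpos": joint angles; "dq": joint speeds; "joint_efforts": joint torques, N m; "eef_pos": TCP position; "tcp_rot": TCP orientation; "contact_force": force on the tool from outside, world axes, zero at the start; "wrist_torque": the same for the moment, N m; "opening": opening from 0.0 (shut) to 1.0 (fully open); "finger_force": force on a finger pad.
Only numpy, scipy, OpenCV 4.12 (cv2) and the standard library are available. Lean on these libraries where they do the work, as an engineer would, in place of code of your own. Each camera call takes 0.05 s, during which the arm holds its last target. There are 200 camera calls.

TASK

Put the polishing unit together: push the wheel slide fully home against its stop so that the wheel's bore lines up with the two bearing blocks, then slide the loose steel shaft off its rails through the near block, the wheel and into the far block until its nose rests fully home against the closed end. Leave the tape roll, the blue cast and the bur holder where they stand.

Things in the scene. Friction and masses are not known exactly. Their poses are not given: they have to be found in the camera images.
- spindle_unit: Fixed polishing unit, dark 12 mm base (x -123 to +54, y -75 to +228 mm). Along its y: far bearing block (y = -50 mm, closed on its -y side), wheel (y = 0), near block (y = +50), two shaft rails (y 67 to 222, 20 mm wide overall, tops 52 up). Origin: table, midway between the blocks; x = way the slide is pushed home; z up. Hole axis 60 up, along y. Blocks 56 wide, 18 thick, 83 tall; holes 23 mm.
- shaft: Loose plain steel shaft, 18 mm diameter, 170 mm long, about 0.25 kg, lying on the two rails; slides along them with a push of a few N. Origin: its centre; y runs from nose to tail (x and z may have any roll). On the rails its axis is 58.5 mm up, 1.5 mm under the hole axis, directly over the unit's y axis, and its nose stands 5 to 35 mm short of the near block.
- shaft_nose (a point): Centre of the shaft's front end, which tapers over its last 8 mm to 9 mm diameter; it points at the near block.
- shaft_tail (a point): Centre of the shaft's flat rear end, 18 mm wide, 170 mm from the nose. Free above the rails to be pushed with closed fingertips in the unit's -y direction. With the shaft home it is at y = 111 mm of the unit, 52 mm outside the near block.
- wheel_slide (a joint): Travel of the wheel slide, m: 0 = home against its stop, the wheel's bore in line with the blocks; grows as the slide comes out along the unit's -x. Starts 0.02 to 0.038 out (range ends at 0.045), the wheel then stands in the shaft's way. Rubs with about 2 N and stays where it is left.
- slide_tab (a point): Middle of the front face of the wheel slide's upright dark push plate, 60 mm above the table. The plate is 32 mm wide (along the unit's y), 8 mm thick and reaches from 13 to 71 mm above the table; push its front face in the unit's +x direction. With the slide home the face is 50 mm from the hole axis.
- wheel_bore (a point): Centre of the wheel's bore, 60 mm above the table. Grey polishing wheel with a brass hub, 76 mm diameter, 18 mm thick (hub 22 mm), bore 23 mm along the unit's y; it rides on the slide, free to spin. Its top is 98 mm above the table.
- near_hole (a point): Mouth of the near block's hole, centre of its outer face: on the hole axis at y = +59 mm of the unit.
- far_seat (a point): Centre of the closed end inside the far block's hole, on the hole axis at y = -59 mm of the unit: here the nose comes to rest.
- tape_roll: Bystander: roll of masking tape lying flat, 100 mm wide, 25 mm high. Origin under its centre.
- blue_cast: Bystander: pale blue dental cast, 53x58x26 mm. Origin under its centre.
- bur_holder: Bystander: round blue bur stand with burs, 61 mm wide, 32 mm high. Origin under its centre.

How it is judged:
On the way, in this order (a step that is already met when the one before it is completed fails the run):
1. the wheel slide is home, with the shaft still outside the near block (value of joint wheel_slide below 0.003 m and y of shaft_nose in the frame of near_hole above 0 m), for 0.2 s.
2. the shaft's nose is through the near block and the wheel (y of shaft_nose in the frame of wheel_bore below -0.012 m and x of shaft_nose in the frame of spindle_unit between -0.006 and 0.006 m).
At the end, for the whole second after the job is handed in: The wheel slide is home within 4 mm; the shaft runs through the near block and the wheel into the far block, its nose within 6 mm of the centre of the closed end and in line with the holes within 0.06 rad, at rest (value of joint wheel_slide below 0.004 m and distance between shaft_nose and far_seat below 0.006 m and angle between the y axis of shaft and the y axis of spindle_unit, either way round below 0.06 rad and linear speed of shaft below 0.02 m/s); the robot touches nothing.
It fails at once if the tape roll is moved more than 25 mm (distance of tape_roll from where it was at the start of the episode above 0.025 m).
It fails at once if the blue cast is moved more than 25 mm (distance of blue_cast from where it was at the start of the episode above 0.025 m).
It fails at once if the bur holder is moved more than 25 mm (distance of bur_holder from where it was at the start of the episode above 0.025 m).
It also fails if it takes over 48 s, if anything falls off the work surface, if the arm or the gripper's body presses on something with over 40 N, if the wrist force passes 120 N, or if a joint passes its speed limit or range.

## Working session

There is one attempt and no reset: what is moved stays moved. The work goes in short steps, Python scripts to look and compute and a tool call to move; the robot and the scene stay as the last step left them, time stands still between calls to the robot, and variables do not carry over. Pictures are saved under pics/ and viewed, at most 10 in all, crops included, and the job is handed in when it is done.

Besides the shell and the picture viewer there is one more tool, called after "Request:" as a command line: name --argument value ..., lists and objects as JSON in quotes. step_arm: Moves the arm, as the interface text tells. Its arguments: {"type":"object","properties":{"increments":{"type":"array","items":{"type":"array"}},"fingers":{"type":"number"},"grip_force":{"type":"number"}},"required":["increments"]}

```bash
mkdir -p pics; python3 - <<'E'
from plant import readout,cams,ctrl
import cv2
for n in("scene","top"):
    im=cams.read_camera(n); cv2.imwrite(f"pics/{n}0.png",im[:,:,::-1]); print(n,cams.get_calibration(n))
s=readout.get_state(); print(s)
E
```

```text
scene {'fx': 381.881399670766, 'fy': 381.881399670766, 'cx': 321.8304721904784, 'cy': 197.3550740645465, 'distortion': array([-0.07505645,  0.        ,  0.        ,  0.        ,  0.        ]), 'eye': array([0.03722135, 0.70700918, 1.09865007]), 'rotation': array([-0.11241903,  0.32616974,  0.88096561, -0.32384388])}
top {'fx': 403.0836735290289, 'fy': 403.0836735290289, 'cx': 323.00216207795006, 'cy': 199.82574901682707, 'distortion': array([-0.04750197,  0.        ,  0.        ,  0.        ,  0.        ]), 'eye': array([0.40773131, 0.04766567, 1.27086275]), 'rotation': array([ 0.0466392 , -0.0466924 , -0.6990826 ,  0.71198885])}
{'time': 0.1, 'qpos': array([-1.25499594e+00,  2.87115046e-01,  1.57805441e+00,  5.90539218e-06,
        1.27860172e+00, -1.49993990e-01]), 'dq': array([-4.30182939e-04, -2.73625716e-03, -2.86550416e-03, -3.05663603e-03,
        8.76277315e-05, -9.02063171e-04]), 'joint_efforts': array([ 5.02875719e-04, -4.07298195e+01, -2.93699938e+01, -1.46366542e-04,
        3.41340303e-03,  9.90403237e-06]), 'eef_pos': array([ 0.30300623, -0.60249264,  0.23004729]), 'tcp_rot': array([ 9.73001435e-01,  2.30796492e-01, -8.73829948e-05, -1.08575502e-03]), 'contact_force': array([ 0.25819415,  0.02587042, -0.15885328]), 'wrist_torque': array([-0.01049916, -0.02240456,  0.03589546]), 'finger_force': 0.0, 'opening': 0.9992505261648098}
```

View pics/scene0.png

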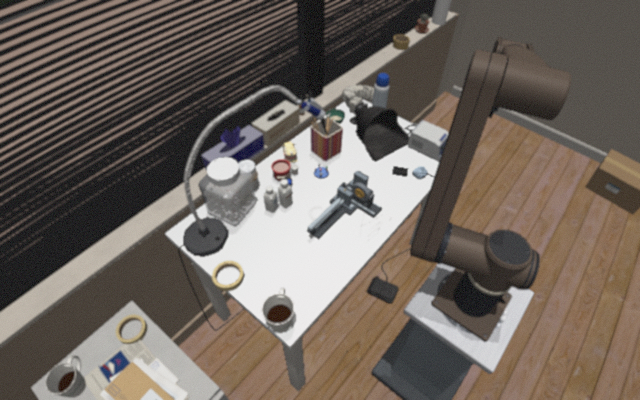

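View pics/top0.png

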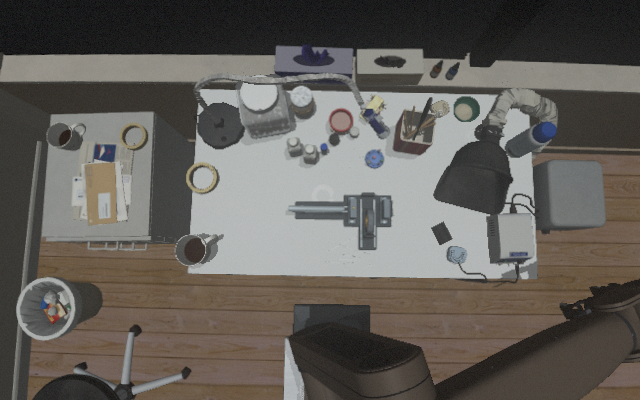

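The unit lies at about (345,213) in the top view, with its shaft tail to the left near (290,209). The slide sticks out downward near (367,245), so the unit's axes roughly match the world's. I'll zoom in next.

```bash
python3 - <<'E'
import cv2,numpy as np
a=cv2.imread("pics/top0.png")[180:260,275:405]; b=cv2.imread("pics/scene0.png")[165:245,295:395]
a=cv2.resize(a,None,fx=6,fy=6,interpolation=cv2.INTER_CUBIC); b=cv2.resize(b,None,fx=7,fy=7,interpolation=cv2.INTER_CUBIC)
cv2.imwrite("pics/a.png",a);cv2.imwrite("pics/b.png",b)
E
```

```text
(no output)
```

View pics/a.png

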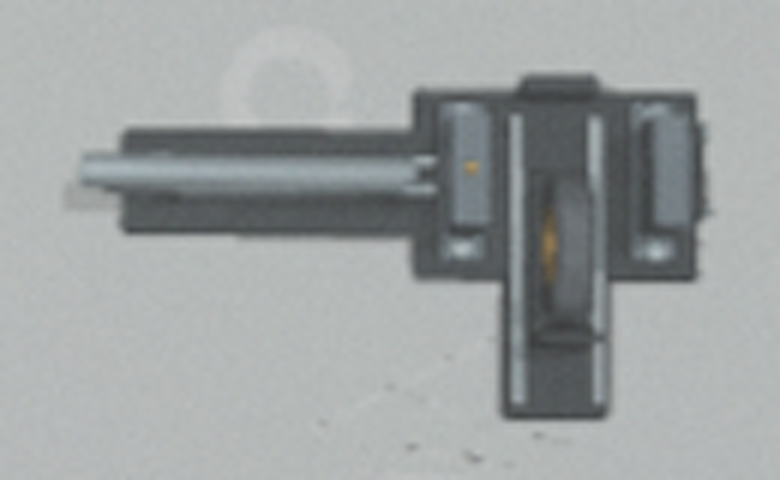

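View pics/b.png

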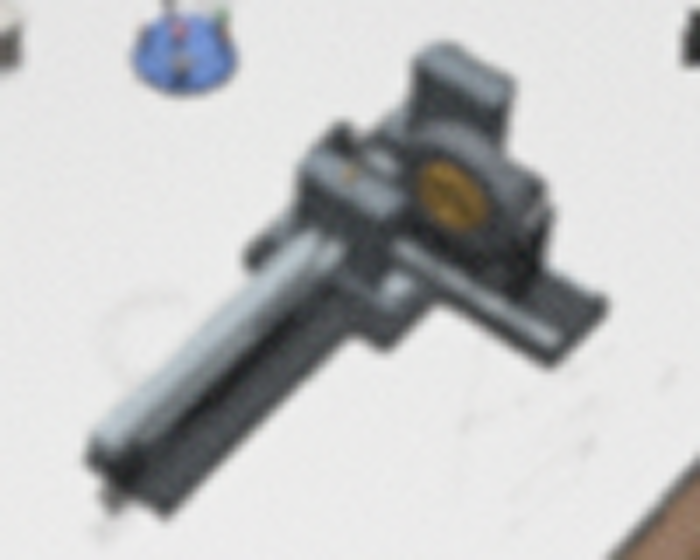

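The top crop shows the near block top at about (470,168) and the far one at about (675,170). The wheel top is at (572,235), the push plate at (565,338), the shaft tail at (80,168), the base's left edge at u=120 and its right edge at u=695. The scene crop shows the shaft tail at about (100,450).

```bash
cat >h.py <<'E'
import cv2,numpy as np
from plant import cams,readout
from scipy.spatial.transform import Rotation as R
def ray(n,px):
    c=cams.get_calibration(n);K=np.array([[c['fx'],0,c['cx']],[0,c['fy'],c['cy']],[0,0,1]])
    p=cv2.undistortPoints(np.array([[px]],float),K,c['distortion'])[0,0]
    return c['eye'],R.from_quat(c['rotation']).apply([p[0],-p[1],-1])
def cast(n,px,z):
    e,d=ray(n,px);return (e+d*(z-e[2])/d[2])*1e3
A=lambda u,v:(275+(u+.5)/6-.5,180+(v+.5)/6-.5)
B=lambda u,v:(295+(u+.5)/7-.5,165+(v+.5)/7-.5)
E
python3 - <<'E'
from h import *
np.set_printoptions(precision=1,suppress=True)
for t,u,v,z in [("base L top",120,130,.012),("base L bot",120,233,.012),("main TL",415,92,.012),("main TR",695,92,.012),("main BR",695,280,.012),("main BL",415,280,.012),("track BL",502,415,.012),("track BR",608,415,.012),
 ("near top TL",450,105,.083),("near top TR",490,105,.083),("near BL",450,228,.083),("near BR",490,233,.083),("far TL",655,118,.083),("far BR",695,225,.083),
 ("tail top",80,153,.0585),("tail bot",80,185,.0585),("shaft mid t",250,155,.0585),("shaft mid b",250,190,.0585),("nose",415,172,.0585),("plate top L",538,345,.071),("plate R",598,345,.071),("wheel top",572,172,.098)]:
  print(t,cast("top",A(u,v),z))
print("SCENE")
for t,u,v,z in [("tail c",100,447,.0585),("near top L",307,160,.083),("near top bot",395,218,.083),("near top top",340,122,.083),("far top TL",430,48,.083),("far top R",513,82,.083),("track end L",550,362,.012),("track R",607,303,.012),("base rail end L",100,497,.012),("base rail end bot",165,515,.012),("main corner",383,348,.012)]:
  print(t,cast("scene",B(u,v),z))
E
```

```text
base L top [568.8 138.5  12. ]
base L bot [514.6 137.   12. ]
main TL [591.8 -16.1  12. ]
main TR [ 594.5 -163.6   12. ]
main BR [ 495.5 -163.3   12. ]
main BL [492.9 -17.2  12. ]
track BL [423.8 -63.1  12. ]
track BR [ 424.7 -118.    12. ]
near top TL [575.2 -29.9  83. ]
near top TR [575.6 -49.8  83. ]
near BL [514.  -30.5  83. ]
near BR [511.9 -50.3  83. ]
far TL [ 570.6 -131.8   83. ]
far BR [ 517.7 -151.5   83. ]
tail top [550.8 155.   58.5]
tail bot [534.5 154.6  58.5]
shaft mid t [551.3  69.2  58.5]
shaft mid b [533.6  68.8  58.5]
nose [544.2 -14.2  58.5]
plate top L [457.8 -75.5  71. ]
plate R [ 458.3 -105.2   71. ]
wheel top [541.2 -88.9  98. ]
SCENE
tail c [541.1 154.5  58.5]
near top L [567.9 -36.3  83. ]
near top bot [510.1 -34.6  83. ]
near top top [571.3 -68.1  83. ]
far top TL [ 568.  -141.5   83. ]
far top R [ 520.1 -150.1   83. ]
track end L [423.6 -60.8  12. ]
track R [ 423.3 -112.3   12. ]
base rail end L [543.6 152.5  12. ]
base rail end bot [512.5 139.8  12. ]
main corner [494.4 -12.1  12. ]
```

Unit origin is about (542,-90) mm with a yaw of about 0.01. The tail is at y≈155, so the nose is about 15 mm short of the block. The plate face is at x≈458, about 34 mm out. First I push the slide.

Request:
step_arm --increments '[[[10,39,0],[0,0,-0.1]],[[10,39,0],[0,0,-0.1]],[[10,39,0],[0,0,-0.1]],[[10,39,0],[0,0,-0.1]],[[10,39,0],[0,0,-0.066]],[[10,39,0],[0,0,0]],[[10,39,0],[0,0,0]],[[10,39,0],[0,0,0]]]' --fingers -1 --grip_force 40

```text
time: 0.77
eef_pos: [0.383, -0.2889, 0.2308]
tcp_rot: [1.0, -0.0, -0.0, -0.0]
contact_force: [1.2, 0.4, 0.2]
opening: 0.001
finger_force: 0.0
```

Request:
step_arm --increments '[[[10,39,0],[0,0,0]],[[10,39,0],[0,0,0]],[[10,39,0],[0,0,0]],[[10,39,0],[0,0,0]],[[7,30,0],[0,0,0]],[[0,14,-20],[0,0,0]],[[0,0,0],[0,0,0]],[[0,0,0],[0,0,0]]]'

```text
time: 1.43
eef_pos: [0.4292, -0.0902, 0.21]
tcp_rot: [1.0, 0.001, -0.002, -0.0]
contact_force: [0.3, -0.4, 0.4]
opening: -0.002
finger_force: 0.0
```

Request:
step_arm --increments '[[[0,0,-38],[0,0,0]],[[0,0,-38],[0,0,0]],[[0,0,-34],[0,0,0]],[[0,0,-25],[0,0,0]],[[0,0,-15],[0,0,0]],[[0,0,-8],[0,0,0]],[[0,0,0],[0,0,0]],[[0,0,0],[0,0,0]]]'

```text
time: 2.1
eef_pos: [0.4308, -0.0922, 0.0541]
tcp_rot: [1.0, -0.001, 0.0, 0.0]
contact_force: [-0.3, -0.7, 0.8]
opening: 0.0
finger_force: 0.0
```

```bash
python3 - <<'E'
from h import *
im=cams.read_camera("scene")[:,:,::-1][165:245,295:395]
a=cams.read_camera("top")[:,:,::-1][180:260,275:405]
im=cv2.resize(im,None,fx=5,fy=5,interpolation=2);a=cv2.resize(a,None,fx=3,fy=3,interpolation=2)
o=np.zeros((400,890+10,3),np.uint8);o[:,:500]=im;o[:240,510:900]=a
cv2.imwrite("pics/c.png",cv2.resize(o,(800,356)))
E
```

```text
(no output)
```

View pics/c.png

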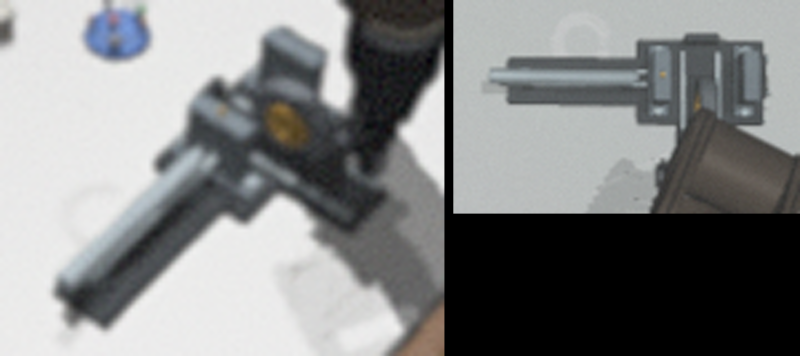

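The fingertips stand just in front of the push plate (about (365,165) in the left view), clear of it. Now I push.

Request:
step_arm --increments '[[[5,0,0],[0,0,0]],[[5,0,0],[0,0,0]],[[5,0,0],[0,0,0]],[[4,0,0],[0,0,0]],[[4,0,0],[0,0,0]],[[4,0,0],[0,0,0]],[[4,0,0],[0,0,0]],[[4,0,0],[0,0,0]]]'

```text
time: 2.87
eef_pos: [0.4653, -0.0908, 0.0532]
tcp_rot: [1.0, -0.0, -0.0, -0.0]
contact_force: [-1.6, 1.4, 2.1]
opening: 0.004
finger_force: 1.1
```

Request:
step_arm --increments '[[[2,0,0],[0,0,0]],[[2,0,0],[0,0,0]],[[2,0,0],[0,0,0]],[[1,0,0],[0,0,0]],[[1,0,0],[0,0,0]],[[1,0,0],[0,0,0]]]'

```text
time: 3.37
eef_pos: [0.474, -0.0908, 0.0531]
tcp_rot: [1.0, -0.0, -0.0, -0.0]
contact_force: [-1.6, 2.5, 1.4]
opening: 0.005
finger_force: 1.0
```

Request:
step_arm --increments '[[[1,0,0],[0,0,0]],[[1,0,0],[0,0,0]],[[1,0,0],[0,0,0]],[[1,0,0],[0,0,0]],[[1,0,0],[0,0,0]]]'

```text
time: 3.78
eef_pos: [0.4791, -0.0909, 0.0532]
tcp_rot: [1.0, -0.0, -0.0, -0.0]
contact_force: [-2.7, 2.5, -0.3]
opening: 0.003
finger_force: 1.0
```

Request:
step_arm --increments '[[[1,0,0],[0,0,0]],[[1,0,0],[0,0,0]],[[1,0,0],[0,0,0]]]'

```text
time: 4.03
eef_pos: [0.4822, -0.091, 0.0532]
tcp_rot: [1.0, -0.0, -0.0, -0.0]
contact_force: [-1.5, 1.9, -0.5]
opening: -0.004
finger_force: 1.0
```

Request:
step_arm --increments '[[[1,0,0],[0,0,0]],[[1,0,0],[0,0,0]],[[1,0,0],[0,0,0]]]'

```text
time: 4.28
eef_pos: [0.4836, -0.091, 0.0532]
tcp_rot: [1.0, 0.0, -0.003, -0.0]
contact_force: [-10.0, 0.1, 6.0]
opening: -0.002
finger_force: 5.1
```

Request:
step_arm --increments '[[[1,0,0],[0,0,0]],[[1,0,0],[0,0,0]],[[0,0,0],[0,0,0]]]'

```text
time: 4.53
eef_pos: [0.4836, -0.091, 0.0532]
tcp_rot: [1.0, 0.001, -0.006, -0.0]
contact_force: [-14.3, 0.5, 11.2]
opening: 0.002
finger_force: 7.4
```

The slide is against its stop (the force rose and travel ceased). I back off, rise and go round to the tail.

Request:
step_arm --increments '[[[-8,0,0],[0,0,0]],[[-20,0,0],[0,0,0]],[[0,0,35],[0,0,0]],[[0,0,40],[0,0,0]],[[0,20,30],[0,0,0]],[[0,40,0],[0,0,0]],[[0,40,0],[0,0,0]],[[10,40,0],[0,0,0]]]'

```text
time: 5.2
eef_pos: [0.4701, 0.0498, 0.1603]
tcp_rot: [1.0, -0.001, 0.003, 0.0]
contact_force: [0.6, -0.6, -0.8]
opening: -0.003
finger_force: 0.0
```

Request:
step_arm --increments '[[[12,39,0],[0,0,0]],[[12,39,0],[0,0,0]],[[15,38,0],[0,0,0]],[[20,35,0],[0,0,0]],[[15,0,0],[0,0,0]],[[0,0,0],[0,0,0]],[[0,0,0],[0,0,0]]]'

```text
time: 5.78
eef_pos: [0.5441, 0.2001, 0.1586]
tcp_rot: [1.0, 0.0, 0.001, -0.0]
contact_force: [0.7, -0.3, 1.4]
opening: 0.001
finger_force: 0.0
```

```bash
python3 - <<'E'
from h import *
im=cams.read_camera("scene")[:,:,::-1][165:245,295:395]
a=cams.read_camera("top")[:,:,::-1][180:260,275:405]
im=cv2.resize(im,None,fx=5,fy=5,interpolation=2);a=cv2.resize(a,None,fx=3,fy=3,interpolation=2)
o=np.zeros((400,890+10,3),np.uint8);o[:,:500]=im;o[:240,510:900]=a
cv2.imwrite("pics/d.png",cv2.resize(o,(800,356)))
print(readout.get_state()['eef_pos'])
E
```

```text
[0.54291956 0.19919861 0.15824813]
```

View pics/d.png

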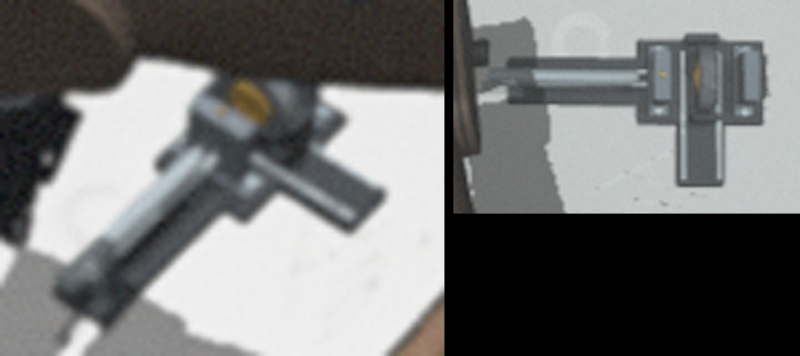

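The wheel now lines up between the blocks (top view about (703,80)), and the shaft is undisturbed. I lower beside the tail.

Request:
step_arm --increments '[[[0,0,-35],[0,0,0]],[[0,0,-30],[0,0,0]],[[0,0,-20],[0,0,0]],[[0,0,-12],[0,0,0]],[[0,0,-5],[0,0,0]],[[0,0,0],[0,0,0]],[[0,0,0],[0,0,0]]]'

```text
time: 6.47
eef_pos: [0.544, 0.1997, 0.0576]
tcp_rot: [1.0, -0.0, 0.001, -0.0]
contact_force: [-0.3, 0.3, 0.3]
opening: 0.001
finger_force: 0.0
```

Request:
step_arm --increments '[[[0,-5,0],[0,0,0]],[[0,-5,0],[0,0,0]],[[0,-5,0],[0,0,0]],[[0,-5,0],[0,0,0]],[[0,-5,0],[0,0,0]],[[0,-5,0],[0,0,0]],[[0,-5,0],[0,0,0]]]'

```text
time: 7.05
eef_pos: [0.5432, 0.1646, 0.0564]
tcp_rot: [1.0, -0.0, 0.0, -0.0]
contact_force: [0.6, 2.3, -0.6]
opening: 0.001
finger_force: 1.3
```

Request:
step_arm --increments '[[[0,-4,0],[0,0,0]],[[0,-4,0],[0,0,0]],[[0,-4,0],[0,0,0]],[[0,-4,0],[0,0,0]],[[0,-4,0],[0,0,0]],[[0,-4,0],[0,0,0]],[[0,-4,0],[0,0,0]],[[0,-4,0],[0,0,0]]]'

```text
time: 7.72
eef_pos: [0.5433, 0.1326, 0.0564]
tcp_rot: [1.0, -0.0, 0.0, -0.0]
contact_force: [1.2, 3.8, 0.5]
opening: -0.0
finger_force: 1.3
```

Request:
step_arm --increments '[[[0,-4,0],[0,0,0]],[[0,-4,0],[0,0,0]],[[0,-4,0],[0,0,0]],[[0,-4,0],[0,0,0]],[[0,-4,0],[0,0,0]],[[0,-4,0],[0,0,0]]]'

```text
time: 8.22
eef_pos: [0.5433, 0.1086, 0.0564]
tcp_rot: [1.0, -0.0, 0.0, -0.0]
contact_force: [1.0, 3.6, 0.7]
opening: -0.003
finger_force: 1.6
```

Request:
step_arm --increments '[[[0,-4,0],[0,0,0]],[[0,-4,0],[0,0,0]],[[0,-4,0],[0,0,0]],[[0,-4,0],[0,0,0]],[[0,-4,0],[0,0,0]],[[0,-4,0],[0,0,0]]]'

```text
time: 8.72
eef_pos: [0.5433, 0.0847, 0.0565]
tcp_rot: [1.0, -0.0, 0.0, -0.0]
contact_force: [1.3, 4.5, 1.9]
opening: 0.004
finger_force: 2.1
```

Request:
step_arm --increments '[[[0,-4,0],[0,0,0]],[[0,-4,0],[0,0,0]],[[0,-4,0],[0,0,0]],[[0,-4,0],[0,0,0]],[[0,-4,0],[0,0,0]],[[0,-4,0],[0,0,0]]]'

```text
time: 9.22
eef_pos: [0.5434, 0.0607, 0.0566]
tcp_rot: [1.0, -0.0, 0.0, -0.0]
contact_force: [0.9, 4.5, 3.7]
opening: 0.002
finger_force: 2.9
```

Request:
step_arm --increments '[[[0,-4,0],[0,0,0]],[[0,-4,0],[0,0,0]],[[0,-4,0],[0,0,0]],[[0,-3,0],[0,0,0]],[[0,-3,0],[0,0,0]]]'

```text
time: 9.63
eef_pos: [0.5435, 0.0427, 0.0566]
tcp_rot: [1.0, -0.0, 0.0, -0.0]
contact_force: [0.8, 4.3, 3.4]
opening: -0.0
finger_force: 3.1
```

Request:
step_arm --increments '[[[0,-2,0],[0,0,0]],[[0,-2,0],[0,0,0]],[[0,-1,0],[0,0,0]],[[0,-1,0],[0,0,0]]]'

```text
time: 9.97
eef_pos: [0.5434, 0.0369, 0.0565]
tcp_rot: [1.0, -0.0, 0.0, -0.0]
contact_force: [1.8, 3.8, 4.2]
opening: -0.002
finger_force: 2.9
```

Request:
step_arm --increments '[[[0,-1,0],[0,0,0]],[[0,-1,0],[0,0,0]],[[0,-1,0],[0,0,0]],[[0,-1,0],[0,0,0]]]'

```text
time: 10.3
eef_pos: [0.5433, 0.033, 0.0564]
tcp_rot: [1.0, -0.0, 0.0, -0.0]
contact_force: [1.5, 5.0, 3.5]
opening: 0.001
finger_force: 3.0
```

Request:
step_arm --increments '[[[0,-1,0],[0,0,0]],[[0,-1,0],[0,0,0]],[[0,-1,0],[0,0,0]]]'

```text
time: 10.55
eef_pos: [0.5433, 0.032, 0.0565]
tcp_rot: [1.0, -0.001, 0.0, -0.002]
contact_force: [2.1, 14.1, 4.4]
opening: 0.003
finger_force: 7.4
```

Request:
step_arm --increments '[[[0,-1,0],[0,0,0]],[[0,-1,0],[0,0,0]]]'

```text
time: 10.72
eef_pos: [0.5433, 0.0318, 0.0565]
tcp_rot: [1.0, -0.002, 0.0, -0.004]
contact_force: [2.7, 19.8, 6.1]
opening: 0.001
finger_force: 10.2
```

Request:
step_arm --increments '[[[0,6,0],[0,0,0]],[[0,15,0],[0,0,0]],[[0,20,10],[0,0,0]],[[0,20,30],[0,0,0]],[[0,25,30],[0,0,0]],[[0,40,10],[0,0,0]],[[0,40,0],[0,0,0]],[[0,40,0],[0,0,0]]]'

```text
time: 11.38
eef_pos: [0.5432, 0.234, 0.1368]
tcp_rot: [1.0, -0.0, 0.0, 0.002]
contact_force: [0.4, 0.2, 1.1]
opening: 0.001
finger_force: 0.0
```

Request:
step_arm --increments '[[[-10,35,0],[0,0,0]],[[-10,35,0],[0,0,0]],[[0,0,0],[0,0,0]],[[0,0,0],[0,0,0]]]'

```text
time: 11.72
eef_pos: [0.5218, 0.304, 0.1348]
tcp_rot: [1.0, 0.002, -0.001, 0.002]
contact_force: [1.1, -0.9, 0.5]
opening: 0.002
finger_force: 0.0
```

```bash
python3 - <<'E'
from h import *
im=cams.read_camera("scene")[:,:,::-1][165:245,295:395]
a=cams.read_camera("top")[:,:,::-1][180:260,275:405]
cv2.imwrite("pics/e.png",cv2.resize(a,None,fx=6,fy=6,interpolation=cv2.INTER_CUBIC))
E
```

```text
(no output)
```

View pics/e.png

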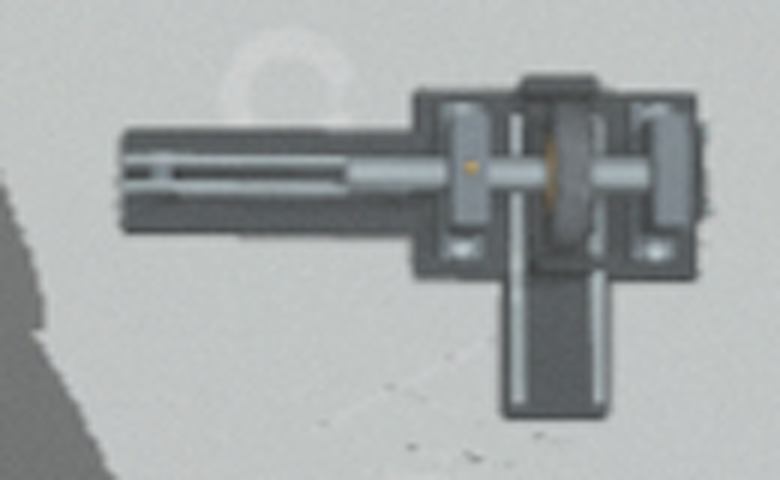

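The shaft runs through the near block and the wheel into the far block. Its tail edge at u≈347 works out to y≈20–21 mm, which is the home position, and the wheel slide is home too.

```bash
python3 -c "
from plant import sign_off
print(sign_off())"
```

```text
the job is handed in; nothing more can be done
None
```

The polishing unit is together and handed in: the wheel slide is against its stop, and the shaft is pushed through the near block and wheel until its nose stopped against the far block's closed end; the hand-in returned no verdict.

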